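# Clear the pot and refit the wax warmer's control knob

### The job

The melting pot on the wax warmer is in the way of the control shaft: slide it sideways along the plate, never lifting or tipping it, until it stands centred on the empty orange ring, and let go of it. Then take the loose black knob from the table, turn it so that the flat in its hole matches the flat of the D-shaped shaft (the red pointer on the knob over the red mark on the white dial), push it fully onto the shaft, and go on pressing so that the sprung shaft is held down at the bottom of its travel. Finish while still holding the knob pressed down, and leave the paints, jar, brush and palette knife where they are.

Things in the scene. Friction and masses are not known exactly. Their poses are not given: they have to be found in the camera images.
- warmer: dark flat wax-warming plate, 200 (x) x 380 (y) mm, 50 high, fixed to the table at a place and yaw that vary. Origin under its centre; its flat deck is at z = 50 mm. On the deck lie two orange rings (122 mm outside, 112 inside diameter) and, at the +y end, a white dial with the shaft, at (0, 125, 50) mm in its frame
- ring_far (a point): centre of the empty orange ring, on the deck, at (0, -125, 50) mm of the warmer's frame: where the pot must go
- ring_near (a point): centre of the orange ring on which the pot stands at first, at (0, 10, 50) mm of the warmer's frame
- pot: small round aluminium saucepan, loose, about 0.3 to 0.6 kg, 100 mm across, 75 tall, open and empty, with one straight dark wooden handle to its +y that starts out above the shaft. Origin at the centre of its underside, z up
- pot_handle (a point): point in the middle of the pot's handle, at (0, 115, 60) mm of the pot's frame. The handle is a level bar along the pot's y, from y = 48 to 163 mm, 14 wide (x) and 16 tall; its underside is 52 mm above the deck, 28 mm above the shaft's tip
- knob: loose black twelve-sided knob standing on its open underside, 40 mm tall, 44 mm across flats (one faces +x, one every 30 degrees, 11.8 mm wide), 0.05 to 0.09 kg, silver top, red pointer along +x. Origin at the centre of its underside, where a D-shaped hole opens: 16 mm deep, 16 in diameter, its flat 4 mm from the axis on the +x side. Between flat fingers it settles with flats against them
- bore_end (a point): centre of the end of the knob's hole, on the axis, 16 mm above the knob's underside, with the knob's axes
- shaft_tip (a point): centre of the top of the upright brass D-shaft, with the shaft's axes. 14 mm in diameter, its flat 3 mm from the axis on its +x side, tapered over the top 3.5 mm, tip 24 mm above the deck when not pressed. It does not turn. It enters the knob's hole, with 1 mm play all round, only when the two +x axes agree within about 10 degrees
- dial: round white dial plate, 68 mm across, 1 mm thick, on the deck, carrying the shaft; origin at its centre on the deck; its +x, marked by a red radial line, is the side of the shaft's flat; fixed, its yaw varies. With the knob fully on and not pressed, the knob's underside is 8 mm above the deck
- shaft (a joint): how far the shaft is pressed down (m): 0 free, 0.006 at the bottom of its travel; spring of 3 N at the start rising to 8 N at the bottom
- paint_purple: paint bottle, purple body, 48 mm across, 140 tall; a bystander, to be left alone; origin under its middle
- paint_orange: paint bottle, orange, 48 mm across, 120 tall; a bystander, to be left alone; origin under its middle
- paint_sage: paint bottle, pale sage green, 48 mm across, 120 tall; a bystander, to be left alone; origin under its middle
- water_jar: open glass jar, 72 mm across, 85 tall; a bystander, to be left alone; origin under its middle
- brush: paint brush with a light wooden handle, lying flat; a bystander, to be left alone; origin under its middle
- palette_knife: palette knife with a blue handle, lying flat; a bystander, to be left alone; origin under its middle
Mind the look-alikes: they are no part of the job. Of the things that look like the knob, the smallest one is meant.

How it is judged:
By the outcome, as a careful person would: the job done as asked, in the order asked, and still so for the second after the job is handed in, while the arm keeps its last pose, push and grip.
It also fails if it takes over 64 s, if anything falls off the work surface, if the arm or the gripper's body presses on something with over 40 N, if the wrist force passes 120 N, or if a joint passes its speed limit or range.

### The arm

A 6-joint arm with a two-finger parallel gripper is mounted at the origin on the work surface. World frame = base frame: x ahead of the robot, y to its left, z up, the work surface at z = 0. Lengths are in m, angles in rad, forces in N, time in s.
With the tool pointing down it reaches from about 0.275 to 0.75 m from the base axis. Payload 10.2 kg.
Tool frame: the origin (TCP) lies midway between the tips of the shut fingers; the grasp point (between the pads) lies 19 mm behind it (env.hold_point_z is the distance from the TCP to the grasp point, in m); z points along the fingers, y is the line along which they close (so a half turn about z gives the same grasp; the last joint's range is limited). The gripper opens to 85 mm and grips with 20 to 120 N. Pads are 22 mm wide; open, the fingers measure 114 mm over their backs; the gripper's body (76 mm by 85 mm) begins 54 mm behind the grasp point. The pads swing forward as they close: fully open they stand 13 mm farther back than shut.
Start: joints at [1.059, 0.313, 1.498, -0, 1.331, -0.223], TCP at [0.15, 0.503, 0.202] pointing down, gripper open.
Joint ranges: [-2.94, 2.94], [-0.97, 2.17], [0.19, 2.56], [-1.23, 4.37], [0.02, 3.11], [-2.88, 2.88]. Speed limits (rad/s): [2.39, 2.39, 3.01, 3.14, 3.14, 3.14].

### API

Orientations are given as a unit quaternion [x, y, z, w].
In Python, from bench import env, kinematics, monitor, eyes, job gives the robot as it stands. The module is installed in compiled form; this text tells all that it offers. Calls block until the motion is done:
- env.reach(position, orientation): joint-space move of the TCP to a pose.
- env.movel(position, velocity=0.15, frame=None, guard=None): straight line of the TCP; frame=None keeps the orientation; velocity is the mean speed in m/s. With guard (N) it stops when the force on the tool has changed by that much, and returns True; else False.
- env.set_joints(angles): joint-space move.
- env.release() and env.close_gripper(effort=None): open the fingers fully, or close them until they stop; effort is the grip in N (None keeps the last).
- env.hold(seconds).
- kinematics.ik(position, orientation): joint angles nearest the present ones, or None.
- monitor.sense(): the state.
- eyes.grab_frame(name): name is "scene" or "top"; returns a dict with "frame" (384x512x3 uint8, red, green, blue), "mtx" (3x3 intrinsics, pixels), "view" (4x4, takes a point from world to camera coordinates). Camera axes: x right, y down, z forward; pixel columns grow to the right and rows downward; lengths in m; the calibration is good to about 2 mm. A picture is of the moment at which its call begins. There is no depth.
A pose or a line that the arm cannot do raises env.MotionError and nothing moves.
- job.hand_in(): hands the job in; it is judged then, once.
The state is a dict: "clock": time; "joints": joint angles; "qvel": joint speeds; "joint_efforts": joint torques, N m; "position": TCP position; "ee_rot": TCP orientation; "contact_force": force on the tool from outside, world axes, zero at the start; "ft_torque": the same for the moment, N m; "finger_gap": opening from 0.0 (shut) to 1.0 (fully open); "gripper_force": force on a finger pad.
Only numpy, scipy, OpenCV 4.12 (cv2) and the standard library are available. Lean on these libraries where they do the work, as an engineer would, in place of code of your own. Each camera call takes 0.05 s, during which the arm holds its last target. There are 200 camera calls.

## Working session

There is one attempt and no reset: what is moved stays moved. The work goes in short steps, each a Python script; the robot and the scene stay as the last script left them, time stands still between calls to the robot, and variables do not carry over. Pictures are saved under pics/ and viewed, at most 10 in all, crops included, and the job is handed in when it is done.

```bash
mkdir -p pics
python3 - <<'E'
from bench import env,monitor,eyes
import cv2,numpy as np
for n in("scene","top"):
    d=eyes.grab_frame(n); np.savez(f"{n}0.npz",**d)
    cv2.imwrite(f"pics/{n}0.png",cv2.resize(d["frame"][:,:,::-1],(800,600),interpolation=cv2.INTER_CUBIC))
    v=d["view"];print(n,d["mtx"].round(1).tolist(),(-v[:3,:3].T@v[:3,3]).round(3),v[:3,:3].round(2).tolist())
s=monitor.sense();print(s["clock"],s["ee_rot"],s["contact_force"],env.hold_point_z)
E
```

```text
scene [[436.9, 0.0, 255.3], [0.0, 436.9, 199.0], [0.0, 0.0, 1.0]] [ 1.522 -0.15   1.126] [[0.05, 1.0, 0.01], [0.72, -0.03, -0.69], [-0.69, 0.04, -0.72]]
top [[432.1, 0.0, 248.9], [0.0, 432.1, 192.1], [0.0, 0.0, 1.0]] [ 0.437 -0.097  1.248] [[-0.01, -1.0, -0.0], [-0.99, 0.01, -0.12], [0.12, 0.0, -0.99]]
0.1 [ 1.43898826e-01  9.89592245e-01 -5.19598443e-04 -2.17063737e-04] [-0.41531504  0.33413769  0.11102356] 0.0187
```

View pics/scene0.png

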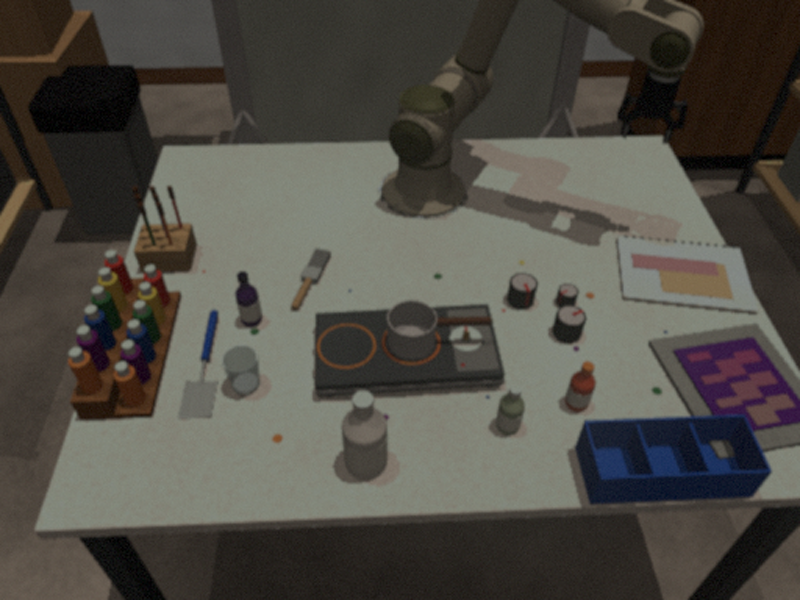

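View pics/top0.png

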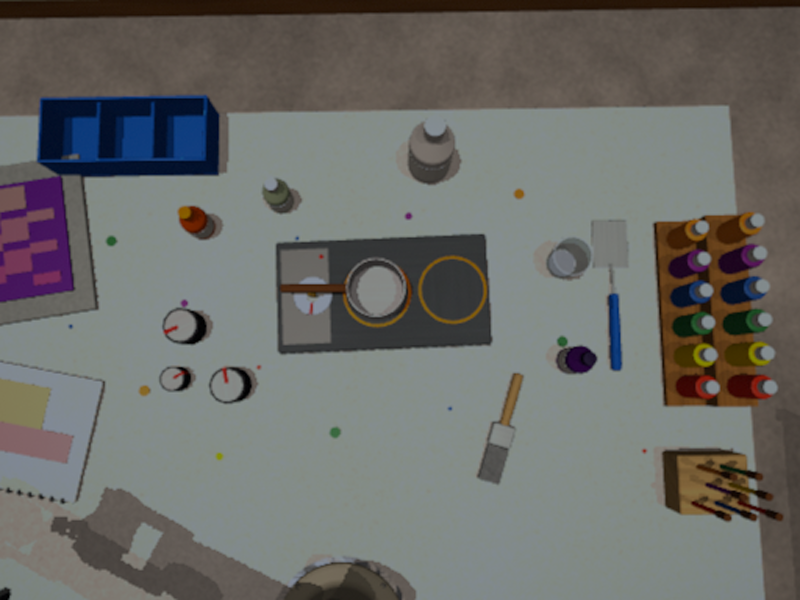

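Top view at 800x600: the three knob-like things are at (184,326), (230,384) and (175,378). The smallest is (175,378), so that is my choice. The dial is at (312,296) with its red mark pointing down the image (about -x), the pot is at (377,290) and the empty ring at (453,290). Next I measure them and check a close crop.

```bash
cat > h.py <<'E'
import numpy as np,cv2
from bench import env,kinematics,monitor,eyes,job
from scipy.spatial.transform import Rotation as R
def ray(d,px,z):
    px=np.atleast_2d(np.array(px,float)); v=d["view"]; Rm=v[:3,:3]; c=-Rm.T@v[:3,3]
    w=np.c_[px,np.ones(len(px))]@np.linalg.inv(d["mtx"]).T@Rm
    return c+w*((z-c[2])/w[:,2])[:,None]
def proj(d,p):
    p=np.atleast_2d(p); q=(p@d["view"][:3,:3].T+d["view"][:3,3])@d["mtx"].T
    return q[:,:2]/q[:,2:]
def circ(P):
    A=np.c_[2*P[:,:2],np.ones(len(P))]; s=np.linalg.lstsq(A,(P[:,:2]**2).sum(1),rcond=None)[0]
    return s[:2],np.sqrt(s[2]+s[:2]@s[:2])
def hsv(d): return cv2.cvtColor(cv2.GaussianBlur(d["frame"],(3,3),0),cv2.COLOR_RGB2HSV)
def pts(m): y,x=np.nonzero(m); return np.c_[x,y]
def box(m,x0,y0,x1,y1): o=np.zeros_like(m); o[y0:y1,x0:x1]=m[y0:y1,x0:x1]; return o
def down(yaw): # tool pointing down, closing axis (tool y) at world angle yaw
    y=np.array([np.cos(yaw),np.sin(yaw),0]); z=np.array([0,0,-1.]); return R.from_matrix(np.c_[np.cross(y,z),y,z]).as_quat()
E
python3 - <<'E'
from h import *
d=dict(np.load("top0.npz")); H=hsv(d)
org=((H[:,:,0]>10)&(H[:,:,0]<25)&(H[:,:,1]>130)&(H[:,:,2]>60))
f=pts(box(org,264,160,316,210)); P=ray(d,f,.05); c,r=circ(P); print("far",len(f),c,r)
# deck outline
S=H[:,:,2]; dark=box((S<100),165,140,330,235).astype(np.uint8)
C=max(cv2.findContours(dark,0,2)[0],key=cv2.contourArea); print(cv2.contourArea(C)); rect=cv2.boxPoints(cv2.minAreaRect(C)); print(rect.round(1).tolist(), ray(d,rect,.05).round(3).tolist())
red=((H[:,:,0]<8)|(H[:,:,0]>172))&(H[:,:,1]>120)&(H[:,:,2]>60)
for n,b,z in(("knobred",(100,230,125,255),.04),("dialred",(185,180,215,210),.051)):
    p=pts(box(red,*b)); print(n,len(p),p.tolist(),ray(d,p,z)[:,:2].round(4).tolist())
f=d["frame"][:,:,::-1]
a=cv2.resize(f[225:260,95:130],(560,560),interpolation=cv2.INTER_CUBIC)[:400]
a=cv2.resize(f[195:265,90:170],(400,350),interpolation=cv2.INTER_CUBIC)
b=cv2.resize(f[150:220,170:250],(400,350),interpolation=cv2.INTER_CUBIC)
cv2.imwrite("pics/crop0.png",np.hstack([a,b]))
E
```

```text
far 340 [ 0.59472207 -0.20621198] 0.05854552612866156
9460.5
[[175.0, 155.0], [311.1000061035156, 149.0], [314.29998779296875, 220.39999389648438], [178.10000610351562, 226.39999389648438]] [[0.684, 0.114, 0.05], [0.696, -0.27, 0.05], [0.494, -0.273, 0.05], [0.483, 0.104, 0.05]]
knobred 7 [[116, 237], [116, 238], [117, 238], [115, 239], [116, 239], [117, 239], [113, 240]] [[0.4559, 0.2785], [0.4532, 0.2784], [0.4531, 0.2756], [0.4504, 0.2812], [0.4504, 0.2784], [0.4504, 0.2756], [0.4477, 0.2867]]
dialred 0 [] []
```

View pics/crop0.png

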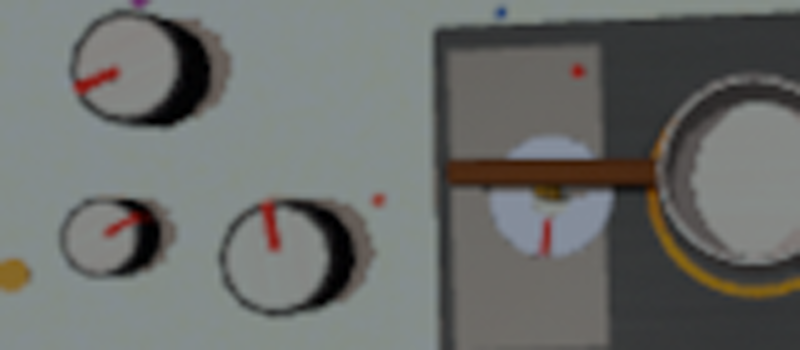

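The crop confirms the smallest knob at px (110,242) of 512x384, pointer toward the upper right. The dial mark points down the image, to about 175° world. Now I measure the pot, handle and dial.

Run:
```python
from h import *
d=dict(np.load("top0.npz")); H=hsv(d)
br=box((H[:,:,0]<15)&(H[:,:,1]>130)&(H[:,:,2]>30)&(H[:,:,2]<130),175,178,222,190)
p=pts(br); P=ray(d,p,.118)[:,:2]; vx,vy,x,y=cv2.fitLine(P.astype(np.float32),cv2.DIST_HUBER,0,.01,.01).ravel()
print("handle",len(p),P.min(0),P.max(0),np.degrees(np.arctan2(vy,vx)),(x,y))
g=cv2.cvtColor(cv2.resize(d["frame"],None,fx=4,fy=4,interpolation=cv2.INTER_CUBIC),cv2.COLOR_RGB2GRAY)
for z,b,r0,r1 in((.125,(215,160,270,212),17,23),):
    h=cv2.HoughCircles(g[b[1]*4:b[3]*4,b[0]*4:b[2]*4],cv2.HOUGH_GRADIENT,1,8,param1=80,param2=15,minRadius=r0*4,maxRadius=r1*4)
    for c in h[0][:4]:
        px=c[:2]/4+np.array(b[:2])-.375; q=ray(d,[px,px+[c[2]/4,0]],z); print("pot",px,q[0],abs(q[1]-q[0])[1])
# predicted pot rim from ring_near, px
blu=box((H[:,:,2]>130),180,165,220,206); p=pts(blu); 
C=max(cv2.findContours(blu.astype(np.uint8),0,1)[0],key=len); 
m=pts(blu); (cx,cy),r=cv2.minEnclosingCircle(m.astype(np.float32)); print("dial",len(m),cx,cy,r,ray(d,[[cx,cy],[cx+r,cy]],.051))
```

```text
handle 183 [ 0.58244794 -0.01746598] [0.59698842 0.08822763] 89.44974 (np.float32(0.5910664), np.float32(0.030360365))
pot [240.   183.25] [ 0.59076907 -0.07041836  0.125     ] 0.05029161996060694
pot [240.75 187.  ] [ 0.580827   -0.07228187  0.125     ] 0.057705808981086654
pot [240.25 189.5 ] [ 0.57424474 -0.07090327  0.125     ] 0.051188791044345205
pot [238.75 186.  ] [ 0.58353872 -0.06706683  0.125     ] 0.05772368441409308
dial 236 199.42918395996094 188.7747802734375 11.879204750061035 [[0.58683823 0.04480748 0.051     ]
 [0.58639973 0.01161724 0.051     ]]
```

Run:
```python
from h import *
q=down(np.radians(-0.5)); g=np.array([.5912,.0446,.0913])
cur=monitor.sense()
for yw in(-0.5,179.5):print(yw,kinematics.ik(g+[0,0,.12],down(np.radians(yw))))
j=kinematics.ik(g+[0,0,.12],q); j2=kinematics.ik(g+[0,0,.12],down(np.radians(179.5)))
if abs(j2[5])<abs(j[5]): q=down(np.radians(179.5))
env.reach(g+[0,0,.12],q); env.movel(g,velocity=.12,guard=8)
f0=monitor.sense(); env.close_gripper(30); s=monitor.sense(); print(s["clock"],s["finger_gap"],s["gripper_force"],f0["contact_force"],s["contact_force"],s["position"])
if s["finger_gap"]>.05:
    print(env.movel(s["position"]+np.array([.0039,-.1358,0]),velocity=.06,guard=25))
s=monitor.sense(); print(s["clock"],s["finger_gap"],s["contact_force"],s["ft_torque"],s["position"])
for n in("scene","top"):
    d=eyes.grab_frame(n); np.savez(f"{n}1.npz",**d)
f=np.load("scene1.npz")["frame"]; t=np.load("top1.npz")["frame"]
cv2.imwrite("pics/p1.png",cv2.resize(np.hstack([f[160:280,180:340],t[140:260,170:330]]),(800,300),interpolation=cv2.INTER_CUBIC)[:,:,::-1])
```

```text
-0.5 [-1.22144297e-01  4.58608022e-01  1.26369826e+00 -4.44089210e-16
  1.41928637e+00 -1.13417651e-01]
179.5 NoneTraceback (most recent call last):
  File "<stdin>", line 6, in <module>
TypeError: 'NoneType' object is not subscriptable
```

Run:
```python
from h import *
q=down(np.radians(-0.5)); g=np.array([.5912,.0446,.0913])
env.reach(g+[0,0,.12],q); print(env.movel(g,velocity=.12,guard=8))
f0=monitor.sense(); env.close_gripper(30); s=monitor.sense(); print(s["clock"],s["finger_gap"],s["gripper_force"],f0["contact_force"],s["contact_force"],s["position"])
if s["finger_gap"]>.05:
    print(env.movel(s["position"]+np.array([.0039,-.1358,0]),velocity=.06,guard=25))
s=monitor.sense(); print(s["clock"],s["finger_gap"],s["contact_force"],s["ft_torque"],s["position"])
for n in("scene","top"):
    d=eyes.grab_frame(n); np.savez(f"{n}1.npz",**d)
f=np.load("scene1.npz")["frame"]; t=np.load("top1.npz")["frame"]
cv2.imwrite("pics/p1.png",cv2.resize(np.hstack([f[160:280,180:340],t[140:260,170:330]]),(800,300),interpolation=cv2.INTER_CUBIC)[:,:,::-1])
```

```text
False
4.2917 0.0004432545103101669 0.0 [-0.44874078  0.84029457  0.18174471] [ 0.66905649 -0.18092816  0.78772684] [0.59119618 0.0445999  0.09128357]
4.2917 0.0004432545103101669 [ 0.66905649 -0.18092816  0.78772684] [ 0.02932736 -0.05322587 -0.02347806] [0.59119618 0.0445999  0.09128357]
```

View pics/p1.png

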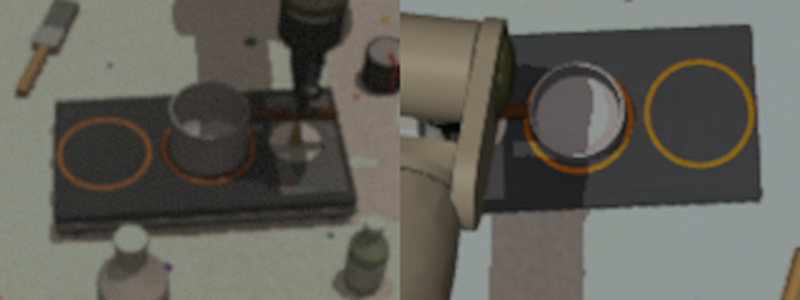

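Run:
```python
from h import *
for n in("scene","top"):
    d=dict(np.load(n+"1.npz"));print(n,proj(d,[[.5912,.0446,.0913],[.5912,.0446,.11],[.5912,.0446,.118],[.5868,.0448,.074],[.5947,-.2062,.05],[.5908,-.0704,.125],[.5915,.093,.11]]).round(1).tolist())
f=np.load("scene1.npz")["frame"]
cv2.imwrite("pics/p2.png",cv2.resize(f[160:235,250:350],(800,600),interpolation=cv2.INTER_CUBIC)[:,:,::-1])
```

```text
scene [[298.3, 210.3], [298.8, 206.3], [299.0, 204.6], [297.8, 212.9], [220.4, 222.1], [262.7, 204.1], [314.0, 205.9]]
top [[197.7, 185.3], [196.9, 184.4], [196.5, 184.0], [198.4, 187.8], [289.2, 184.9], [240.0, 183.2], [178.7, 184.5]]
```

View pics/p2.png

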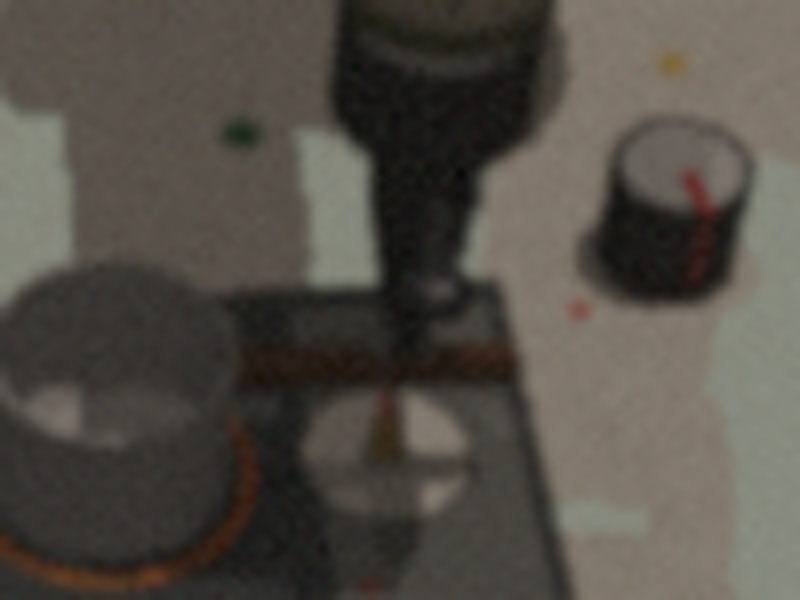

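The fingers shut on nothing. Their tips show at about row 204 instead of the expected 210, so they are either above or behind the handle. I'll rise and look again.

Run:
```python
from h import *
s=monitor.sense(); env.movel(s["position"]+np.array([0,0,.06]))
s=monitor.sense(); p=s["position"]; print(p,R.from_quat(s["ee_rot"]).as_matrix().round(2).tolist())
ds={n:eyes.grab_frame(n) for n in("scene","top")}
for n in ds: print(n,proj(ds[n],[p,p+[0,0,.0187],p+[0,0,.073]]).round(1).tolist()); np.savez(n+"2.npz",**ds[n])
f=ds["scene"]["frame"]; t=ds["top"]["frame"]
im=np.hstack([f[140:230,240:340],t[135:225,150:250]])
cv2.imwrite("pics/p3.png",cv2.resize(im,(800,360),interpolation=cv2.INTER_CUBIC)[:,:,::-1])
```

```text
[0.59080806 0.04464673 0.15050291] [[0.01, 1.0, -0.0], [1.0, -0.01, 0.0], [0.0, -0.0, -1.0]]
scene [[299.8, 197.4], [300.4, 193.2], [301.9, 180.4]]
top [[194.9, 182.5], [194.0, 181.5], [191.0, 178.3]]
```

View pics/p3.png

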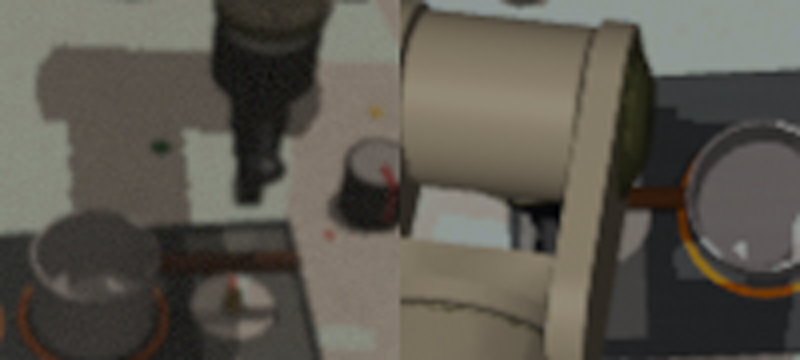

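The tip shows at scene (302.5,190.7) against a predicted (299.8,197.4), so the tool looks offset from its reported pose. I'll triangulate the tip where both cameras can see it.

Run:
```python
from h import *
env.reach([.42,.32,.16],down(0)); env.hold(.2)
s=monitor.sense(); p=s["position"]; print(s["clock"],p)
ds={n:eyes.grab_frame(n) for n in("scene","top")}; ims=[]
for n in ds:
    P=proj(ds[n],[p,p+[0,0,.0187],p+[0,0,.073]]); np.savez(n+"3.npz",**ds[n])
    x,y=P[0].astype(int); x0,y0=x-40,y-50; print(n,P.round(1).tolist(),x0,y0)
    c=cv2.resize(ds[n]["frame"][y0:y0+80,x0:x0+80],(400,400),interpolation=cv2.INTER_CUBIC); c=cv2.convertScaleAbs(c,alpha=1.6,beta=20)
    cv2.circle(c,tuple(((P[0]-[x0,y0])*5+2).astype(int)),4,(0,255,0),1); ims.append(c)
cv2.imwrite("pics/p4.png",np.hstack(ims)[:,:,::-1])
```

```text
6.475 [0.42063698 0.31935131 0.15986329]
scene [[374.8, 156.8], [376.0, 152.5], [379.4, 139.7]] 334 106
top [[84.5, 250.8], [81.6, 251.0], [72.5, 251.5]] 44 200
```

View pics/p4.png

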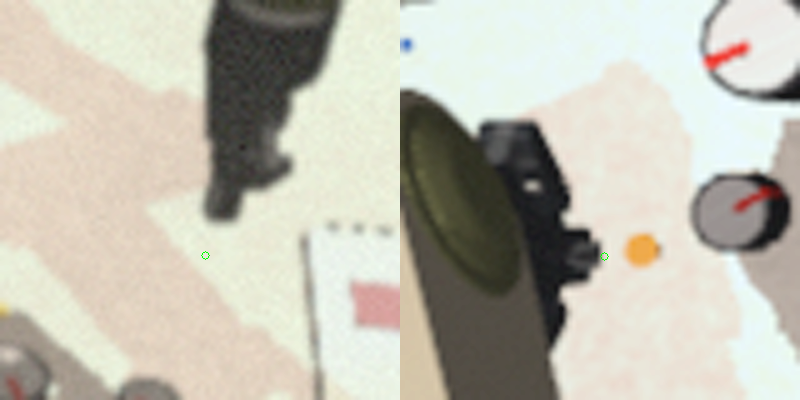

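The top view agrees laterally, at about (80-84,251). Both views fit real fingertips about 30 mm higher than the reported TCP. I'll confirm by a gentle touch on bare table.

Run:
```python
from h import *
env.reach([.35,.25,.10],down(0)); env.movel([.35,.25,.02],velocity=.15,guard=6)
print(env.movel([.35,.25,-.04],velocity=.03,guard=5)); s=monitor.sense(); print(s["clock"],s["position"],s["contact_force"])
env.movel([.35,.25,.10])
```

```text
True
9.275 [ 0.35000475  0.24999099 -0.02967969] [-2.99295997 -1.97624525  9.59611291]
```

Confirmed: the tips really are 29.5 mm above the reported TCP, so I subtract that from every z. Retrying the pot.

Run:
```python
from h import *
q=down(np.radians(-0.5)); g=np.array([.5912,.0446,.0618])
env.release(); env.reach(g+[0,0,.09],q); print(env.movel(g,velocity=.12,guard=8))
f0=monitor.sense(); env.close_gripper(30); s=monitor.sense(); print(s["clock"],s["finger_gap"],s["gripper_force"],f0["contact_force"],s["contact_force"],s["position"])
if s["finger_gap"]>.05:
    print(env.movel(s["position"]+np.array([.0039,-.1358,0]),velocity=.06,guard=25))
s=monitor.sense(); print(s["clock"],s["finger_gap"],s["contact_force"],s["ft_torque"],s["position"])
for n in("scene","top"):
    d=eyes.grab_frame(n); np.savez(f"{n}4.npz",**d)
f=np.load("scene4.npz")["frame"]; t=np.load("top4.npz")["frame"]
cv2.imwrite("pics/p5.png",cv2.resize(np.hstack([f[160:280,180:340],t[140:260,190:350]]),(800,300),interpolation=cv2.INTER_CUBIC)[:,:,::-1])
d=dict(np.load("top4.npz"))
g=cv2.cvtColor(cv2.resize(d["frame"],None,fx=4,fy=4,interpolation=cv2.INTER_CUBIC),cv2.COLOR_RGB2GRAY)
b=(262,155,320,212);h=cv2.HoughCircles(g[b[1]*4:b[3]*4,b[0]*4:b[2]*4],cv2.HOUGH_GRADIENT,1,8,param1=80,param2=15,minRadius=68,maxRadius=92)
for c in h[0][:4]:
    px=c[:2]/4+np.array(b[:2])-.375; q=ray(d,[px,px+[c[2]/4,0]],.125); print("pot",px,q[0],abs(q[1]-q[0])[1])
```

```text
False
13.8417 0.15928434516174048 33.261396288871765 [0.0906455  0.12699382 0.27506668] [-0.99961793  0.30136624  2.10538162] [0.59106919 0.04457694 0.06189536]
False
16.2583 0.16131600373382757 [-0.04431075  3.51635806  3.73853214] [ 0.52235027  0.08228549 -0.07468826] [ 0.59491909 -0.09170431  0.06193341]
pot [292.25 180.75] [ 0.59556826 -0.20757119  0.125     ] 0.05040191983768755
pot [289.5 184.5] [ 0.58574158 -0.20012713  0.125     ] 0.05840628683910376
pot [290.5  187.25] [ 0.5784431  -0.20257449  0.125     ] 0.05116638693424583
pot [292. 183.] [ 0.58962125 -0.20677195  0.125     ] 0.05050273986662224
```

View pics/p5.png

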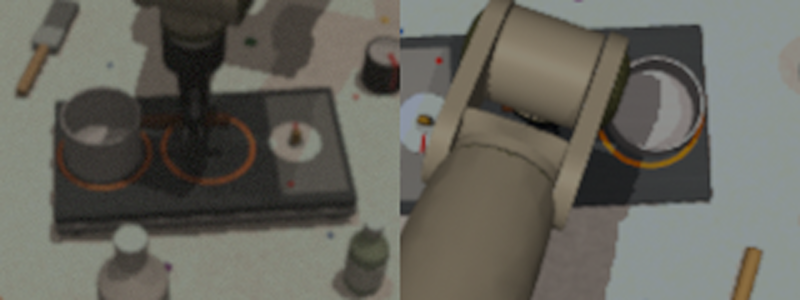

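Pot measured at (0.5956,-0.2076), within 1.5 mm of the ring centre. Releasing it, then measuring the dial and knob.

Run:
```python
from h import *
s=monitor.sense();p=s["position"]; env.release(); env.movel(p+[0,0,.12],velocity=.2)
env.reach([.36,-.02,.2],down(0)); print(monitor.sense()["clock"])
d=eyes.grab_frame("top"); np.savez("top5.npz",**d); H=hsv(d)
d2=eyes.grab_frame("scene"); np.savez("scene5.npz",**d2)
g=cv2.cvtColor(cv2.resize(d["frame"],None,fx=4,fy=4,interpolation=cv2.INTER_CUBIC),cv2.COLOR_RGB2GRAY)
for n,b,r,z in(("pot",(262,155,320,212),(17,23),.125),("dial",(180,168,220,212),(10,14),.051),("knob",(95,228,126,258),(6,10),.04)):
    h=cv2.HoughCircles(g[b[1]*4:b[3]*4,b[0]*4:b[2]*4],cv2.HOUGH_GRADIENT,1,8,param1=80,param2=10,minRadius=r[0]*4,maxRadius=r[1]*4)
    for c in h[0][:2]:
        px=c[:2]/4+np.array(b[:2])-.375; q=ray(d,[px,px+[c[2]/4,0]],z); print(n,px,q[0],abs(q[1]-q[0])[1])
f=d["frame"].astype(int); redness=f[:,:,0]-np.maximum(f[:,:,1],f[:,:,2])
for n,b,z in(("knobred",(100,230,125,255),.04),("dialred",(185,180,215,210),.051)):
    m=box(redness*(redness>25),*b); p=pts(m>0); w=m[m>0]; P=ray(d,p,z)[:,:2]
    mu=(P*w[:,None]).sum(0)/w.sum(); e,V=np.linalg.eigh(np.cov(P.T,aweights=w)); print(n,len(p),mu,np.sqrt(e),np.degrees(np.arctan2(*V[::-1,1])))
a=cv2.resize(d["frame"][160:220,170:230],(400,400),interpolation=cv2.INTER_CUBIC);c=cv2.resize(d["frame"][220:260,90:130],(400,400),interpolation=cv2.INTER_CUBIC)
cv2.imwrite("pics/p6.png",cv2.convertScaleAbs(np.hstack([a,c]),alpha=1.4)[:,:,::-1])
```

```text
18.775
pot [289.5 185. ] [ 0.58442008 -0.20009613  0.125     ] 0.05767846255932174
pot [292. 182.] [ 0.59226735 -0.20683579  0.125     ] 0.04756842334475758Traceback (most recent call last):
  File "<stdin>", line 9, in <module>
TypeError: 'NoneType' object is not subscriptable
```

Run:
```python
from h import *
d=dict(np.load("top5.npz")); H=hsv(d); f=d["frame"].astype(int)
# dial: brightness profile
sub=H[168:212,180:220]; 
t,m=cv2.threshold(np.ascontiguousarray(H[170:210,184:216,2]),0,255,cv2.THRESH_OTSU)
m=cv2.morphologyEx(m,cv2.MORPH_CLOSE,np.ones((5,5))); C=max(cv2.findContours(m,0,1)[0],key=cv2.contourArea)
hull=cv2.convexHull(C).reshape(-1,2)+[184,170]; c,r=circ(ray(d,C.reshape(-1,2)+[184,170],.051)); print("dial",t,c,r,"hull",circ(ray(d,hull,.051)), proj(d,np.r_[c,.051]))
redness=f[:,:,0]-np.maximum(f[:,:,1],f[:,:,2])
for n,b,z in(("knobred",(100,230,125,255),.04),("dialred",(190,186,210,206),.051)):
    m=box(redness*(redness>25),*b); p=pts(m>0); w=m[m>0]; P=ray(d,p,z)[:,:2]
    mu=(P*w[:,None]).sum(0)/w.sum(); e,V=np.linalg.eigh(np.cov(P.T,aweights=w)); print(n,len(p),p.mean(0),mu,np.sqrt(e),np.degrees(np.arctan2(*V[::-1,1])))
print("V"); print(H[232:254,100:124,2])
print("red"); print(redness[236:246,106:122]); print(redness[182:206,192:208])
```

```text
dial 126.0 [0.58696991 0.04467384] 0.03274296590836624 hull (array([0.58688393, 0.04468467]), np.float64(0.03362717838403859)) [[199.47703617 188.72736747]]
knobred 22 [114.68181818 239.22727273] [0.44985227 0.28232172] [0.00185663 0.00696496] 115.33342706203383
dialred 17 [198.76470588 194.        ] [0.56827233 0.04654474] [0.00146924 0.01214701] 178.12218661946753
V
[[145 144 144 145 144 144 145 145 146 145 144 145 145 143 144 144 145 145
  145 145 145 145 145 145]
 [144 145 145 144 144 144 142 140 139 137 136 135 135 134 134 136 138 139
  140 141 142 143 144 145]
 [144 145 145 145 144 140 131 121 118 119 118 116 112 104  97  96 100 109
  117 122 127 135 141 144]
 [144 144 145 143 139 129 114 103 105 111 114 111 100  81  60  46  43  55
   72  89 103 117 132 140]
 [144 144 143 136 123 112 110 112 119 126 129 126 118 100  75  50  33  29
   37  56  81 102 116 129]
 [144 144 139 122 105 107 120 130 135 137 138 137 134 127 113  93  73  52
   37  41  62  87 106 119]
 [144 142 131 112 105 118 132 137 138 137 137 136 137 136 133 125 111  82
   51  37  45  69  95 113]
 [144 138 121 107 115 
[... 2917 characters left out ...]
 -23 -23 -23 -23 -23 -23 -23]
 [-23 -23 -24 -23 -23 -23  21  94   3 -23 -23 -23 -23 -23 -23 -23]
 [-22 -23 -23 -23 -23 -18  29  93   5 -23 -23 -23 -23 -23 -23 -22]
 [-15 -21 -23 -23 -23  -8  44  86   2 -23 -23 -23 -22 -23 -22 -15]
 [  0 -13 -19 -22 -23  -3  51  69  -3 -23 -23 -23 -22 -20 -13   1]
 [  3   1  -6 -14 -18   6  45  46  -6 -20 -19 -17 -11  -4   1   2]
 [  2   4   3   3   2   8  12  15   0  -7  -5   1   2   2   3   2]
 [  2   2   2   2   4   3   3   3   2   2   2   2   3   2   2   2]
 [  2   2   2   2   2   3   3   2   2   3   3   3   3   2   2   2]
 [  3   2   2   3   3   2   2   3   3   3   3   3   2   3   3   1]
 [  2   2   2   2   3   3   3   2   2   2   2   3   3   3   1   1]]
```

```bash
cat >> h.py <<'E'
ZO=.0295
def st(tag=""):
    s=monitor.sense(); print(tag,round(s["clock"],2),s["position"].round(4),s["contact_force"].round(1),"gap",round(float(s["finger_gap"]),3)); return s
E
python3 - <<'E'
from h import *
d=dict(np.load("top5.npz")); k=ray(d,[109.8,242.0],.04)[0]; v=np.array([.44985,.28232])-k[:2]; print(k,np.degrees(np.arctan2(v[1],v[0])),np.linalg.norm(v))
assert abs(k[0]-.445)<.02 and abs(k[1]-.292)<.015
y0=np.radians(25.3); y1=y0-np.radians(120.3); tx=np.array([-np.sin(y0),np.cos(y0)])
g=np.r_[k[:2]-.003*tx,.007-ZO]
env.reach(g+[0,0,.11],down(y0)); print(env.movel(g,velocity=.12,guard=6)); st("at")
env.close_gripper(40); s=st("grip")
if s["finger_gap"]>.3:
    p=s["position"]+[0,.015,.02]; env.movel(p,velocity=.1); env.reach(p,down(y1)); s=st("rot"); print(s["joints"].round(2))
    print(env.movel(p-[0,0,.024],velocity=.03,guard=3)); st("down"); env.release()
    s=st(); env.movel(s["position"]+[0,0,.1],velocity=.2); env.reach([.36,-.02,.2],down(y1)); st()
    d=eyes.grab_frame("top"); np.savez("top6.npz",**d)
    cv2.imwrite("pics/p7.png",cv2.resize(d["frame"][190:270,80:180],(800,640),interpolation=cv2.INTER_CUBIC)[:600,:,::-1])
E
```

```text
[0.44232169 0.29545394 0.04      ] -60.17887317539668 0.01513855830416571
False
at 21.23 [ 0.4441  0.2929 -0.0218] [ 0.5 -0.2  0.1] gap 1.003
grip 21.7 [ 0.4438  0.2929 -0.022 ] [-2.2 -1.1  5.7] gap 0.51
rot 23.93 [ 0.4438  0.3078 -0.0021] [-0.1 -0.4 -0.9] gap 0.51
[ 0.39  0.59  1.67 -0.    0.88  2.05]
True
down 24.57 [ 0.4436  0.3078 -0.0219] [-1.5 -0.3  5.7] gap 0.508
 25.07 [ 0.4432  0.3076 -0.0223] [ 0.3 -0.1  0.9] gap 1.001
 27.07 [ 0.3602 -0.0196  0.1996] [-0.9 -0.4 -0. ] gap 1.002
```

View pics/p7.png

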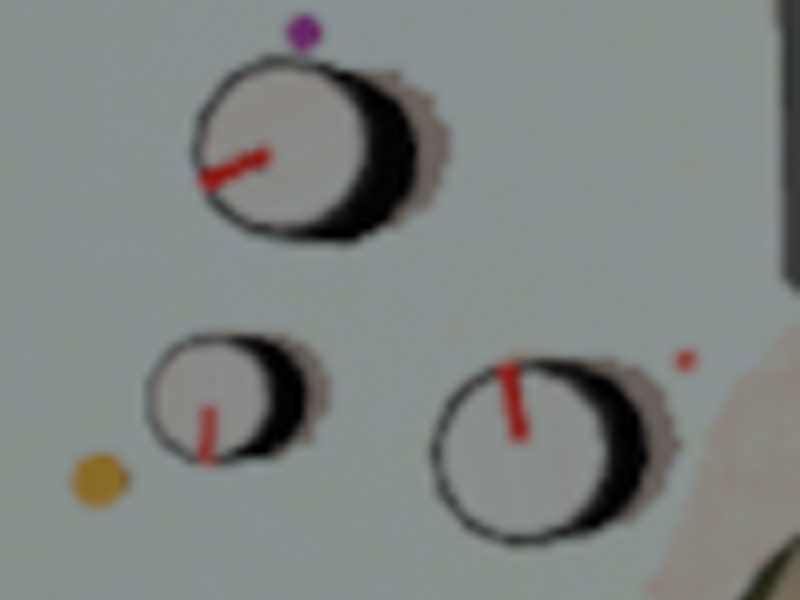

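The knob is now at px (105.8,239.3) with its pointer down the image, nearly parallel to the dial mark. I measure both angles and the offset the same way, without viewing more pictures.

Run:
```python
from h import *
def knob(d,c0):
    V=cv2.GaussianBlur(d["frame"],(3,3),0).max(2); x,y=c0; m=np.uint8(V[y-13:y+14,x-13:x+14]>122)
    m=cv2.resize(V[y-13:y+14,x-13:x+14],None,fx=8,fy=8,interpolation=cv2.INTER_CUBIC); m=np.uint8(m>122)
    n,L,S,C=cv2.connectedComponentsWithStats(m); l=L[13*8+4,13*8+4-12]; c=cv2.findContours(np.uint8(L==l),0,1)[0]; c=max(c,key=cv2.contourArea); h=cv2.convexHull(c)
    M=cv2.moments(h); px=np.array([M["m10"],M["m01"]])/M["m00"]; return (px+.5)/8-.5+[x-13,y-13],np.sqrt(M["m00"]/np.pi)/8
def line(d,b,z):
    f=d["frame"].astype(float); r=f[:,:,0]-np.maximum(f[:,:,1],f[:,:,2]); r=r-np.median(r[b[1]:b[3],b[0]:b[2]]); m=box(r*(r>20),*b); p=pts(m>0); w=m[m>0]; P=ray(d,p,z)[:,:2]
    e,V=np.linalg.eigh(np.cov(P.T,aweights=w)); return np.degrees(np.arctan2(*V[::-1,1]))%180,(P*w[:,None]).sum(0)/w.sum(),np.sqrt(e)
d5=dict(np.load("top5.npz")); d6=dict(np.load("top6.npz"))
print(knob(d5,(110,242)));px,r=knob(d6,(106,239)); k=ray(d6,px,.04)[0]; print(px,r,k)
a,m,e=line(d6,(100,235,112,250),.04); v=m-k[:2]; print("knob ang",a,m,e,np.degrees(np.arctan2(v[1],v[0])))
for d in(d5,d6):
    a,m,e=line(d,(195,194,204,201),.051); v=m-[.5869,.0447]; print("dial ang",a,m,e,np.degrees(np.arctan2(v[1],v[0])))
f=d5["frame"].astype(float); b=f[:,:,0]-f[:,:,2]; mm=box(b>25,192,182,208,193); p=pts(mm); print("brass px",len(p),p.mean(0),p.min(0),p.max(0),"pred tip",proj(d5,[[.5869,.0447,.074],[.5869,.0447,.051]]))
```

```text
(array([109.62198355, 241.8986268 ]), np.float64(6.153975631078958))
[106. 239.] 15.16259505784595 [0.45075578 0.30624991 0.04      ]
knob ang 178.29871793245343 [0.43674063 0.30752461] [0.00167019 0.00553464] 174.803179480538
dial ang 173.1118673676132 [0.56371144 0.04665477] [0.00180779 0.00560124] 175.1814327685186
dial ang 173.1704339486686 [0.56370194 0.04665172] [0.00180437 0.00560085] 175.19086078867463
brass px 16 [199.1875 187.5   ] [197 186] [201 189] pred tip [[198.47582931 187.72185963]
 [199.46766068 188.75232807]]
```

Run:
```python
from h import *
for n,(x,y) in(("top5",(110,242)),("top6",(106,239))):
    d=dict(np.load(n+".npz")); V=d["frame"].max(2)[y-13:y+14,x-13:x+14]; U=cv2.resize(V,None,fx=8,fy=8,interpolation=cv2.INTER_CUBIC)
    for t in(105,110,115,120,125):
        _,L,S,C=cv2.connectedComponentsWithStats(np.uint8(U>t)); l=L[88,88] 
        h=cv2.convexHull(max(cv2.findContours(np.uint8(L==l),0,1)[0],key=cv2.contourArea)); (c,r)=cv2.minEnclosingCircle(h); M=cv2.moments(h); q=np.array([M["m10"],M["m01"]])/M["m00"]
        px=(q+.5)/8-.5+[x-13,y-13]; print(n,t,px.round(2),r/8,ray(d,px,.04)[0].round(4))
```

```text
top5 105 [109.73 241.96] 7.691615104675293 [0.4424 0.2957 0.04  ]
top5 110 [109.75 241.94] 7.565024375915527 [0.4425 0.2956 0.04  ]
top5 115 [109.76 241.93] 7.435708522796631 [0.4425 0.2956 0.04  ]
top5 120 [109.77 241.91] 7.26969575881958 [0.4426 0.2955 0.04  ]
top5 125 [109.79 241.89] 7.109041213989258 [0.4426 0.2955 0.04  ]
top6 105 [106. 239.] 19.003507614135742 [0.4508 0.3062 0.04  ]
top6 110 [106. 239.] 19.003507614135742 [0.4508 0.3062 0.04  ]
top6 115 [106. 239.] 19.003507614135742 [0.4508 0.3062 0.04  ]
top6 120 [106. 239.] 19.003507614135742 [0.4508 0.3062 0.04  ]
top6 125 [106. 239.] 19.003507614135742 [0.4508 0.3062 0.04  ]
```

Run:
```python
from h import *
from scipy.ndimage import map_coordinates as mc
for n,c in(("top5",(109.75,241.95)),("top6",(105.8,239.3))):
    d=dict(np.load(n+".npz")); V=d["frame"].max(2).astype(float); c=np.array(c)
    for it in range(3):
        A=np.radians(np.arange(70,291,5)); r=np.arange(5,10,.1); X=c[0]+np.outer(np.cos(A),r); Y=c[1]+np.outer(np.sin(A),r)
        I=mc(V,[Y,X],order=1); j=I.argmin(1); Q=np.c_[X[range(len(A)),j],Y[range(len(A)),j]]; Q=Q[(j>5)&(j<45)]; c,R0=circ(Q)
    print(n,c,R0,len(Q),I.min(1).astype(int)[::8],ray(d,c,.04)[0])
```

```text
top5 [109.38537697 242.18461438] 7.286964791157135 45 [ 63  95  97  95  93 100] [0.441826   0.29659631 0.04      ]
top6 [105.90285523 239.50296404] 7.61632133017576 45 [ 72  97 101 107  96  82] [0.44936676 0.30648528 0.04      ]
```

The tool also has an offset of about 6 mm along its own x. Picking up at the same reported pose and translating by the camera displacement cancels it.

Run:
```python
from h import *
y1=np.radians(25.3-120.3); y2=y1-np.radians(2)
g=np.array([.4434,.3077,-.0219]); T=g[:2]+[.1373,-.262]
env.reach(g+[0,0,.09],down(y1)); print(env.movel(g,velocity=.12,guard=6)); env.close_gripper(60); s=st("grip")
assert s["finger_gap"]>.4
env.movel(s["position"]+[0,0,.12],velocity=.2); env.reach([*T,.085],down(y2)); env.hold(.2); s=st("above")
print(env.movel([*T,.056],velocity=.08,guard=5)); print(env.movel([*T,.036],velocity=.03,guard=4)); st("down")
d=eyes.grab_frame("scene"); np.savez("scene7.npz",**d)
cv2.imwrite("pics/p8.png",cv2.convertScaleAbs(cv2.resize(d["frame"][160:235,250:350],(800,600),interpolation=cv2.INTER_CUBIC),alpha=1.5)[:,:,::-1])
```

```text
False
grip 29.84 [ 0.4438  0.3079 -0.0212] [-0.9 -0.3  6.8] gap 0.507
above 31.93 [0.5805 0.0469 0.0851] [ 0.5 -0.   0.6] gap 0.505
False
False
down 33.26 [0.5807 0.0457 0.0362] [-2.7 -0.4  2.2] gap 0.501
```

It went on at the first try: underside near 58 mm with low force. Now pressing to the bottom.

Run:
```python
from h import *
x,y,_=monitor.sense()["position"]; x,y=.5807,.0457
for z in(.034,.032,.030,.028,.026,.024,.022):
    h=env.movel([x,y,z],velocity=.02,guard=14); s=st(f"{z} {h}")
    if h or s["contact_force"][2]>18: break
env.hold(.5); st("held")
d=eyes.grab_frame("scene"); cv2.imwrite("pics/p9.png",cv2.convertScaleAbs(cv2.resize(d["frame"][160:235,250:350],(800,600),interpolation=cv2.INTER_CUBIC),alpha=1.5)[:,:,::-1])
```

```text
0.034 False 33.56 [0.5809 0.0457 0.0342] [-1.1 -0.5  3.9] gap 0.504
0.032 False 33.81 [0.581  0.0457 0.0323] [-1.8  0.   5.1] gap 0.505
0.03 False 34.06 [0.581  0.0457 0.0307] [-3.4 -0.1  8.5] gap 0.506
0.028 False 34.31 [0.5813 0.0457 0.0303] [-8.5  1.2 22.7] gap 0.508
held 34.81 [0.5813 0.0457 0.0303] [-8.2 -0.8 22.2] gap 0.505
```

View pics/p9.png

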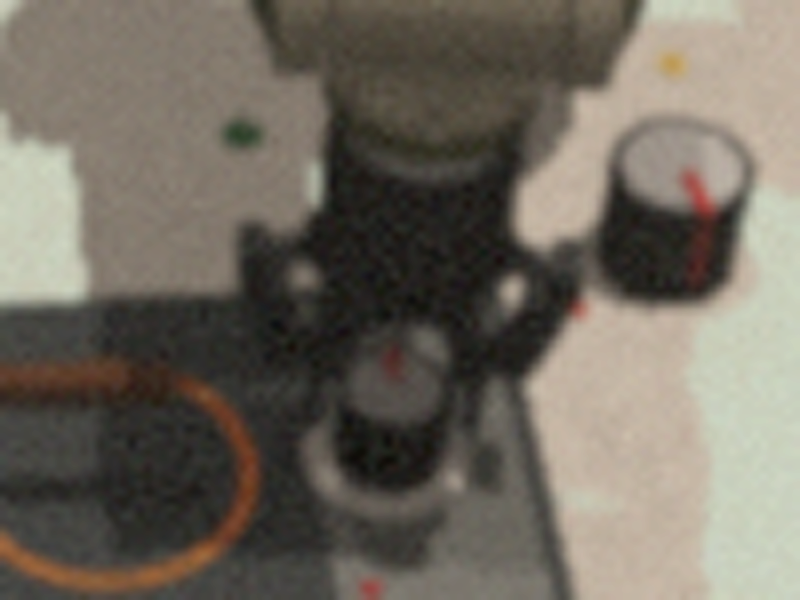

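The knob (crop (395,410)) sits centred and upright on the dial, pointer toward the dial mark. The force followed the spring curve to a hard stop: 4, 5, 8.5, then 22 N at 6 mm of travel.

```bash
python3 -c "
from bench import job; print(job.hand_in())"
```

```text
the job is handed in; nothing more can be done
None
```

The pot stands on the empty ring (measured 1.5 mm off centre just before I let go), the knob is fully on the shaft and held down at the bottom of its travel with about 22 N, and the job was handed in at about 35 s.

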